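# Clear the used core and load a new analyser cassette

## Task

One of the two cassette docks still has its used steel core inside, out of sight behind the dust door: feel for it with the pusher rod, and push it right out through the red flap at the back so that it drops into that dock's yellow waste pan. Leave the red flap of the empty dock shut. Then lay the pusher down on the bench and slide the blue cassette into the dock you cleared, fully home with its white end plate against the mouth, without disturbing the bottle, jar and slide box.

Things in the scene. Friction and masses are not known exactly. Their poses are not given: they have to be found in the camera images.
- dock_a: cassette dock A, fixed: a roofed straight tunnel (bay) on a grey plinth 66 mm wide, white cover top 92 mm up. Origin on the bench (z = 0) below the centre of the bay's mouth, z up. Bay along y: mouth at y = 0 facing +y, covered to y = -110 mm; its floor goes on as an open sill to y = -148 mm, where the outlet edge is. Inside 50 mm wide (x +-25), floor 44 mm and ceiling 86 mm above the bench, walls 8 mm
- dock_b: cassette dock B, the outward twin of dock A: same sizes and frame. Either dock, whatever its name, may be the one with the used core, a loose solid steel block 60 mm long (along y), 42 wide, 36 high, 0.63 to 0.84 kg, lying on the bay floor, near face 12 to 35 mm inside the mouth. It resists pushing with about 3 to 6 N and tips out once over half is past the outlet edge
- mouth_a (a point): bottom centre of dock A's mouth (dock y = 0, 44 mm up). Outside it, a flat open loading deck, level with the bay floor, goes on to dock y = +40 mm
- mouth_b (a point): bottom centre of dock B's mouth, with the same loading deck
- inlet_a (a joint): black dust door that hides the inside of dock A's mouth, 38 mm high, 15 g, hinged along the mouth's top edge: 0 rad hanging shut, grows to 1.5 as it swings inward (to -y); falls back by itself, pushed aside with under 1 N
- inlet_b (a joint): black dust door that hides the inside of dock B's mouth, 38 mm high, 15 g, hinged along the mouth's top edge: 0 rad hanging shut, grows to 1.5 as it swings inward (to -y); falls back by itself, pushed aside with under 1 N
- flap_a (a joint): red outlet flap of dock A, hinged along the far end of the bay's ceiling (dock y = -108 mm), swings outward (to -y) only: 0 rad hanging shut, grows to 1.5 rad as it is pushed open from inside; a stiff hinge, so it stays where it is pushed (moved by under 1 N) and tells afterwards that it was opened
- flap_b (a joint): red outlet flap of dock B, hinged along the far end of the bay's ceiling (dock y = -108 mm), swings outward (to -y) only: 0 rad hanging shut, grows to 1.5 rad as it is pushed open from inside; a stiff hinge, so it stays where it is pushed (moved by under 1 N) and tells afterwards that it was opened
- pan_a: yellow waste pan fixed to dock A below its outlet (inside 76 x 101 mm, walls 30 mm high, floor 4 mm); its origin is the dock's origin; it lies from y = -148 to -253 mm of the dock frame. A core pushed out of that bay drops into it
- pan_b: yellow waste pan fixed to dock B below its outlet (inside 76 x 101 mm, walls 30 mm high, floor 4 mm); its origin is the dock's origin; it lies from y = -148 to -253 mm of the dock frame. A core pushed out of that bay drops into it
- pusher: pusher, 205 mm long, 0.18 kg, lying on the bench: green handle block 50 mm long (y), 22 wide (x), 34 high, with a foot 34 wide, 12 high at y +12 to +24 mm, and an aluminium rod 16 mm in diameter, axis 17 mm above the underside, that points along -y and ends 180 mm from the origin. Origin: centre of the handle's underside; z up. Grip the handle across x from above
- pusher_tip (a point): centre of the free end of the pusher's rod, 180 mm from the pusher's origin along its -y and 17 mm up
- cassette: new cassette, 0.2 kg, flat on the bench: blue body 42 mm wide (x), 36 high, reaching 80 mm from the end plate along -y (nose, goes in first); white end plate 64 wide, 47 high, 8 thick (y 0 to +8 mm), wider than the mouth, stops against it. Origin: on the underside, at the plate's inner face; z up. Fully home, its origin is 44 mm above the dock's and its axes agree with the dock's
- bottle: white reagent bottle with green cap, 60 mm diameter, 150 mm tall, stands upright; origin at the centre of its base; bystander
- jar: clear specimen jar with red cap, 60 mm diameter, 70 mm tall, origin at the centre of its base; bystander
- slidebox: orange slide box 80 x 140 x 35 mm, origin at the centre of its underside; bystander
Things that resemble listed ones, but are neither listed nor needed, are in the scene too. Several things look just like the pusher: the one meant starts farthest to the robot's right. There is more than one size of the cassette; the one meant has the size given above.

How it is judged:
On the way, in this order (a step that is already met when the one before it is completed fails the run):
1. the pusher's rod is inside one of the bays, at least 10 mm past its mouth (((y of pusher_tip in the frame of dock_a between -0.2 and -0.01 m and x of pusher_tip in the frame of dock_a between -0.025 and 0.025 m and z of pusher_tip in the frame of dock_a between 0.044 and 0.086 m) or (y of pusher_tip in the frame of dock_b between -0.2 and -0.01 m and x of pusher_tip in the frame of dock_b between -0.025 and 0.025 m and z of pusher_tip in the frame of dock_b between 0.044 and 0.086 m))), for 0.1 s.
2. the used core lies with its whole weight in its dock's waste pan (((contact force between pan_a and anything else above 5 N and contact force between pan_a and pusher below 0.1 N and contact force between pan_a and cassette below 0.1 N and contact force between pan_a and the fingers below 0.1 N) or (contact force between pan_b and anything else above 5 N and contact force between pan_b and pusher below 0.1 N and contact force between pan_b and cassette below 0.1 N and contact force between pan_b and the fingers below 0.1 N))), for 0.3 s.
At the end, for the whole second after the job is handed in: cassette at rest home in the bay that held the core (5 mm along, 6 mm across and in height, 0.12 rad); core wholly in that dock's pan; the other dock's flap below 0.15 rad and its pan empty; pusher at rest on the bench (underside below 30 mm, rod end below 35 mm), not in a pan; bystanders in place (((y of cassette in the frame of dock_a between -0.004 and 0.005 m and x of cassette in the frame of dock_a between -0.006 and 0.006 m and z of cassette in the frame of dock_a between 0.038 and 0.05 m and angle between the y axis of cassette and the y axis of dock_a, either way round below 0.12 rad and (contact force between pan_a and anything else above 5 N and contact force between pan_a and pusher below 0.1 N and contact force between pan_a and cassette below 0.1 N and contact force between pan_a and the fingers below 0.1 N) and value of joint flap_b below 0.15 rad and contact force between pan_b and anything else below 0.1 N) or (y of cassette in the frame of dock_b between -0.004 and 0.005 m and x of cassette in the frame of dock_b between -0.006 and 0.006 m and z of cassette in the frame of dock_b between 0.038 and 0.05 m and angle between the y axis of cassette and the y axis of dock_b, either way round below 0.12 rad and (contact force between pan_b and anything else above 5 N and contact force between pan_b and pusher below 0.1 N and contact force between pan_b and cassette below 0.1 N and contact force between pan_b and the fingers below 0.1 N) and value of joint flap_a below 0.15 rad and contact force between pan_a and anything else below 0.1 N)) and angle between cassette's own z axis and vertical below 0.12 rad and linear speed of cassette below 0.02 m/s and height (world z) of pusher below 0.03 m and height (world z) of pusher_tip below 0.035 m and linear speed of pusher below 0.03 m/s); the robot touches nothing.
It fails at once if the bottle, jar or slide box is moved by more than 20 mm or tipped (distance of any of bottle, jar, slidebox from where it was at the start of the episode above 0.02 m or angle between any of bottle, jar's own z axis and vertical above 0.3 rad).
It also fails if it takes over 64 s, if anything falls off the work surface, if the arm or the gripper's body presses on something with over 40 N, if the wrist force passes 120 N, or if a joint passes its speed limit or range.

## Robot

A 6-joint arm with a two-finger parallel gripper is mounted at the origin on the work surface. World frame = base frame: x ahead of the robot, y to its left, z up, the work surface at z = 0. Lengths are in m, angles in rad, forces in N, time in s.
With the tool pointing down it reaches from about 0.275 to 0.75 m from the base axis. Payload 10.2 kg.
Tool frame: the origin (TCP) lies where the fingers leave the gripper's body, on its centre line; the fingertips stand 64 mm ahead of it and the grasp point (between the pads) lies 45 mm ahead of it; z points along the fingers, y is the line along which they close (so a half turn about z gives the same grasp; the last joint's range is limited). The gripper opens to 88 mm and grips with 3 to 60 N. Pads are 18 mm wide; open, the fingers measure 123 mm over their backs; the gripper's body (75 mm by 187 mm) begins 45 mm behind the grasp point.
Start: joints at [-1.553, 0.313, 1.498, -0, 1.331, -0.223], TCP at [0.125, -0.51, 0.303] pointing down, gripper open.
Joint ranges: [-2.94, 2.94], [-0.97, 2.17], [0.19, 2.56], [-1.23, 4.37], [0.02, 3.11], [-2.88, 2.88]. Speed limits (rad/s): [2.39, 2.39, 3.01, 3.14, 3.14, 3.14].

## Interface

Orientations are given as a unit quaternion [w, x, y, z].
In Python, from workcell import robot, cams, workorder, models gives the robot as it stands. The module is installed in compiled form; this text tells all that it offers.
- The arm moves only by the shell command python3 -m pendant 'ROWS'. ROWS is JSON, a list that holds one entry, the list of rows, each a list of 7 numbers: the shift along the tool's x, y, z scaled (see below), then the turn, a rotation vector about the tool's x, y, z scaled (see below), then the gripper command: -1 is shut, 1 is fully open, values between are in proportion. A call has 1 to 20 rows; each row is the pose to reach, as a shift and turn from the pose commanded when the call began, along the tool's axes at that moment; what a row does not reach only later rows make up. The controller multiplies each number of a shift by 0.15 m and each number of a turn by 90 degrees. A row lasts 1/12 s, in which the tool goes at most 41.7 mm and 7.16 degrees, less where a joint would pass 70% of its speed; a pose out of reach is approached as far as the arm can. A call with a number of a shift or a turn outside -1 to 1 is refused whole. A call with a gripper value outside its range is refused whole. The fingers move at their own pace and stop on an object; the grip force is fixed at half the most. Time passes only in rows, so rows that repeat a pose let the fingers close. It gives the time, the measured TCP pose, the force, the opening and the grip force at its end, in the units of the state.
- robot.get_obs(): the state, without advancing time (a new reading comes with each control period).
- cams.camera(name): name is "side" or "top"; returns a dict with "image" (420x560x3 uint8, red, green, blue), "fx", "fy", "cx", "cy" (pixels), "k1" (the pictures are not rectified: a ray, as slopes to the right and down, at radius r is drawn at 1 + k1 r^2 times it, then the intrinsics apply), "T" (4x4, takes a point from camera to world coordinates). Camera axes: x right, y down, z forward; pixel columns grow to the right and rows downward; lengths in m; the calibration is good to about 2 mm. A picture is of the moment at which its call begins. There is no depth.
- workorder.sign_off(): hands the job in; it is judged then, once.
Trained networks look in the newest picture that a camera, given by its name, has taken for a name from the list of things; names that differ only in an ending like _2 or _b are one class to them, and where a whole thing is asked for, a point or a joint stands for the part that bears it (a point fixed in the world has none). Each returns a list of dicts, best first, with "p" (0 to 1); they miss things now and then, are a little off and sometimes report something else, mostly with a low value. They report only what shows in the picture. A call takes as long as a camera call. They do not tell look-alikes from the thing itself.
- models.cut_out(name, camera): "pixels" (420x560 bool, what is visible of it) and "box" ([left, top, right, bottom] in pixels, round what is visible of it).
The state is a dict: "clock": time; "joints": joint angles; "dq": joint speeds; "joint_torque": joint torques, N m; "ee_pos": TCP position; "eef_rot": TCP orientation; "force": force on the tool from outside, world axes, zero at the start; "moment": the same for the moment, N m; "finger_gap": finger opening in m; "gripper_force": force on a finger pad.
Only numpy, scipy, OpenCV 4.12 (cv2) and the standard library are available. Lean on these libraries where they do the work, as an engineer would, in place of code of your own. Each camera call takes 0.05 s, during which the arm holds its last target. There are 200 camera calls.

## Working session

There is one attempt and no reset: what is moved stays moved. The work goes in short steps, Python scripts to look and compute and a shell command to move; the robot and the scene stay as the last step left them, time stands still between calls to the robot, and variables do not carry over. Pictures are saved under pics/ and viewed, at most 10 in all, crops included, and the job is handed in when it is done.

```bash
mkdir -p pics
python3 - <<'E'
from workcell import robot, cams
import cv2,numpy as np
for n in("top","side"):
    c=cams.camera(n); cv2.imwrite(f"pics/{n}0.png",c["image"][:,:,::-1])
    print(n,c["fx"],c["fy"],c["cx"],c["cy"],c["k1"]);print(np.round(c["T"],4).tolist())
o=robot.get_obs();print(o["ee_pos"],o["eef_rot"],o["clock"])
E
```

```text
top 523.8989635937737 523.8989635937737 278.7615342260801 208.5301152650252 -0.11087993249201646
[[0.0554, -0.9757, 0.2122, 0.1968], [-0.9985, -0.0541, 0.0116, 0.0145], [0.0001, -0.2125, -0.9772, 1.6507], [0.0, 0.0, 0.0, 1.0]]
side 461.7669564040399 461.7669564040399 279.42715000902655 210.8216132088839 -0.018455317382966317
[[0.7275, -0.3962, 0.5601, -0.4627], [-0.6861, -0.4231, 0.5919, -1.0244], [0.0024, -0.8149, -0.5796, 1.0836], [0.0, 0.0, 0.0, 1.0]]
[ 0.12519282 -0.50970465  0.30226328] [-5.39062774e-04  9.92760497e-01  1.20109542e-01  5.81957659e-05] 0.1
```

View pics/top0.png

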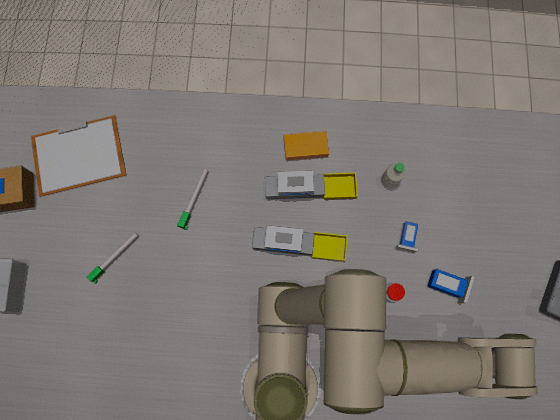

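View pics/side0.png

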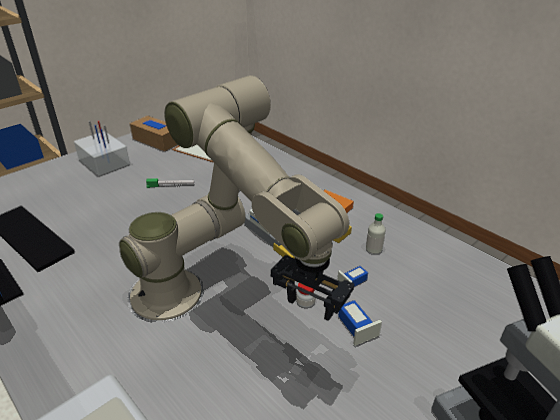

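The top view shows the docks at (300,242) and (310,186), with mouths to the left (+y) and pans to the right. There are two visible pushers, with handles at (184,220) and (95,274). The cassettes are at (409,236), small, and (451,284), large. The jar is at (396,292), the bottle at (394,175) and the slide box at (306,145). In the side view the arm hides most of the docks.

```bash
cat > h.py <<'E'
import numpy as np, cv2
from scipy.optimize import minimize
from workcell import robot, cams, models
def proj(c,P):
    Q=(np.asarray(P,float)-c["T"][:3,3])@c["T"][:3,:3]; s=Q[:,:2]/Q[:,2:]
    s=s*(1+c["k1"]*(s**2).sum(1,keepdims=True)); return s*[c["fx"],c["fy"]]+[c["cx"],c["cy"]]
def ray(c,uv,z):
    d=(np.array(uv,float)-[c["cx"],c["cy"]])/[c["fx"],c["fy"]]; s=d.copy()
    for _ in range(20): s=d/(1+c["k1"]*(s@s))
    R=c["T"][:3,:3]; v=R@[s[0],s[1],1]; p=c["T"][:3,3]; return p+v*(z-p[2])/v[2]
def box(x0,x1,y0,y1,z0,z1): return np.array([[x,y,z] for x in(x0,x1) for y in(y0,y1) for z in(z0,z1)])/1000
M=dict(dock=[box(-33,33,-148,40,0,44),box(-33,33,-110,0,44,92)],
 pusher=[box(-11,11,-25,25,0,34),box(-17,17,12,24,0,12),box(-7,7,-180,-25,10,24)],
 cassette=[box(-21,21,-80,0,0,36),box(-32,32,0,8,0,47)],
 pan=[box(-40,40,-253,-148,0,30)])
def world(B,p,z=0):
    C,S=np.cos(p[2]),np.sin(p[2]); return B@np.array([[C,S,0],[-S,C,0],[0,0,1]])+[p[0],p[1],z]
def render(c,parts,p,k=4):
    m=np.zeros((420*k,560*k),np.uint8)
    for B in parts:
        h=cv2.convexHull((proj(c,world(B,p))*k*16+(k-1)*8).astype(np.int32)); cv2.fillConvexPoly(m,h,1,shift=4)
    return cv2.resize(m.astype(np.float32),(560,420),interpolation=cv2.INTER_AREA)
def fit(c,mask,parts,p0):
    m=mask.astype(np.float32)
    f=lambda p:1-np.minimum(r:=render(c,parts,p),m).sum()/np.maximum(r,m).sum()
    best=None
    for dy in(0,.2,-.2):
        p=np.array(p0,float)+[0,0,dy]
        r=minimize(f,p,method="Nelder-Mead",options=dict(initial_simplex=p+np.array([[0,0,0],[.02,0,0],[0,.02,0],[0,0,.15]]),xatol=1e-4,fatol=1e-4,maxfev=150))
        if best is None or r.fun<best.fun: best=r
    return best.x,1-best.fun
E
python3 - <<'E'
from h import *
c=cams.camera("top")
for n,z in(("dock_a",.09),("pusher",.02),("cassette",.03),("bottle",.15),("jar",.07),("slidebox",.035),("pan_a",.03)):
    for d in models.cut_out(n,"top"):
        if d["p"]<.3: continue
        v,u=np.nonzero(d["pixels"]); print(n,round(d["p"],2),np.round(d["box"]),d["pixels"].sum(),end=" ")
        q=ray(c,(u.mean(),v.mean()),z/2); print(np.round(q,3),end=" ")
        k=n.split("_")[0]
        if k in M:
            hd={"dock":1.55,"pan":1.55}.get(k)
            c0=M[k]; best=None
            for a in ([hd] if hd else np.arange(8)*.785):
                off={"dock":.054,"pan":.2,"pusher":.07,"cassette":.036}[k]
                p0=[q[0]-off*np.sin(a),q[1]+off*np.cos(a),a]
                if k in("dock","pan"): p0[2]=0; p0[:2]=[q[0],q[1]+off]
                r=fit(c,d["pixels"],c0,p0)
                if best is None or r[1]>best[1]: best=r
            print(np.round(best[0],4),round(best[1],3),end="")
        print()
E
```

```text
dock_a 0.89 [265. 172. 357. 198.] 2266 [ 0.626 -0.063  0.045] [0.6218 0.0296 0.0781] 0.625
dock_a 0.7 [254. 229. 350. 261.] 2345 [ 0.442 -0.04   0.045] [ 0.4491  0.053  -0.0565] 0.602
pusher 0.92 [ 86. 230. 137. 284.] 400 [0.355 0.563 0.01 ] [0.3086 0.6022 0.8463] 0.836
pusher 0.8 [176. 168. 209. 227.] 373 [0.56  0.315 0.01 ] [0.4976 0.3323 1.2779] 0.841
pusher 0.41 [268. 170. 356. 202.] 2378 [ 0.635 -0.066  0.01 ] [ 0.6515 -0.102   3.1986] 0.185
cassette 0.62 [433. 270. 472. 303.] 982 [ 0.338 -0.52   0.015] [ 0.3212 -0.5599  2.6979] 0.56
cassette 0.59 [397. 221. 415. 253.] 473 [ 0.481 -0.38   0.015] [ 0.4477 -0.3735  1.4177] 0.918
bottle 0.3 [254. 224. 346. 263.] 2318 [ 0.437 -0.037  0.075] 
jar 0.69 [388. 283. 402. 304.] 275 [ 0.306 -0.335  0.035] 
slidebox 0.72 [285. 133. 328. 161.] 1128 [ 0.769 -0.042  0.018] 
pan_a 0.68 [311. 230. 348. 261.] 837 [ 0.439 -0.132  0.015] [ 0.4542  0.0683 -0.0714] 0.91
pan_a 0.66 [323. 172. 360. 201.] 895 [ 0.638 -0.158  0.015] [0.6243 0.0428 0.0677] 0.944
```

```bash
for i in 1 2 3 4 5; do :; done
python3 -m pendant '[[[0.75,-0.97,0,0,0,0,1],[0.75,-0.97,0,0,0,0,1],[0.75,-0.97,0,0,0,0,1],[0.75,-0.97,0,0,0,0,1],[0.75,-0.97,0,0,0,0,1]]]' | tail -c 400
python3 -m pendant '[[[0.75,-0.97,0,0,0,0,1],[0.75,-0.97,0,0,0,0,1],[0.75,-0.97,0,0,0,0,1],[0.75,-0.97,0,0,0,0,1],[0.75,-0.97,0,0,0,0,1]]]' >/dev/null
python3 -m pendant '[[[0.75,-0.97,0,0,0,0,1],[0.75,-0.97,0,0,0,0,1],[0.75,-0.97,0,0,0,0,1],[0.75,-0.97,0,0,0,0,1],[0.75,-0.97,0,0,0,0,1]]]' >/dev/null
python3 -m pendant '[[[0.75,-0.97,0,0,0,0,1],[0.75,-0.97,0,0,0,0,1],[0.75,-0.97,0,0,0,0,1],[0.75,-0.97,0,0,0,0,1],[0.75,-0.97,0,0,0,0,1]]]' >/dev/null
python3 -m pendant '[[[0.75,-0.97,0,0,0,0,1],[0.75,-0.97,0,0,0,0,1],[0.75,-0.97,0,0,0,0,1],[0.75,-0.97,0,0,0,0,1],[0.75,-0.97,0,0,0,0,1]]]' | tail -c 400
python3 - <<'E'
from h import *
for n in("top","side"):
    c=cams.camera(n); cv2.imwrite(f"pics/{n}1.png",c["image"][:,:,::-1])
    for d in models.cut_out("dock_a",n):
        if d["p"]<.3: continue
        print(n,d["p"],np.round(d["box"]),d["pixels"].sum())
        for p0 in([.624,.043,.07],[.452,.06,-.07]):
            r=fit(c,d["pixels"],M["dock"]+M["pan"],p0)
            if r[1]>.5: print(np.round(r[0],4),round(r[1],3))
E
```

```text
clock: 0.92
ee_pos: [0.2008, -0.3381, 0.3028]
eef_rot: [-0.0, 0.993, 0.121, 0.0]
force: [-0.7, -0.7, 0.8]
finger_gap: 0.0878
gripper_force: 0.0
clock: 2.58
ee_pos: [0.4985, 0.3345, 0.3019]
eef_rot: [-0.0, 0.993, 0.121, -0.0]
force: [0.6, -0.6, 0.1]
finger_gap: 0.0879
gripper_force: 0.0
top 0.9 [264. 171. 359. 200.] 2377
[0.6213 0.0428 0.0872] 0.958
top 0.66 [254. 227. 348. 262.] 2241
[ 0.4528  0.0671 -0.0765] 0.928
side 0.94 [281. 187. 354. 243.] 1754
[0.6226 0.044  0.0888] 0.951
[0.6228 0.0432 0.0847] 0.951
side 0.66 [241. 202. 308. 263.] 1808
[ 0.4519  0.0695 -0.0518] 0.96
```

View pics/side1.png

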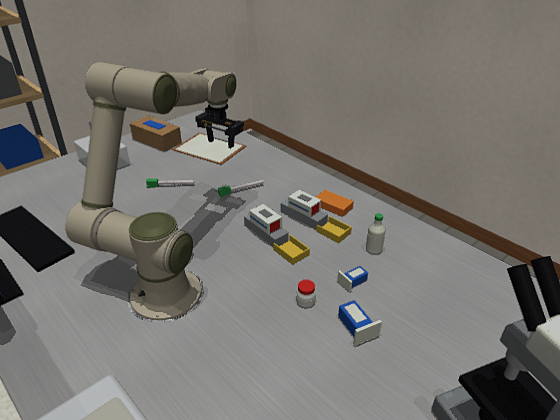

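View pics/top1.png

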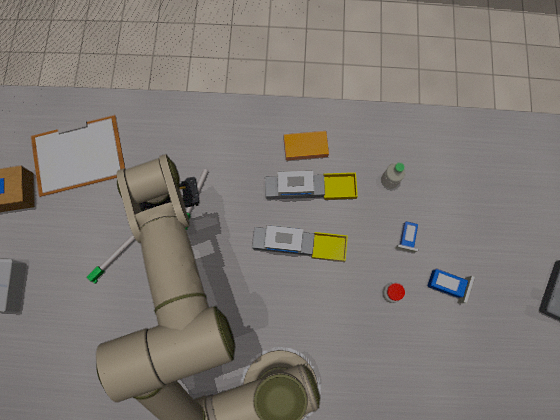

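The side view now shows everything clear of the arm: docks at (275,230) and (315,210), all four flaps/pans visible, and the jar and bottle untouched. Only two pushers exist, so the meant one has its handle at (225,190) here and (184,220) in the top view. I'm turning over it now.

```bash
python3 -m pendant '[[[0,0,0,0,0,-0.4,1],[0,0,0.2,0,0,-0.83,1],[0,0,0.3,0,0,-0.83,1],[0,0,0.5,0,0,-0.83,1],[0,0,0.7,0,0,-0.83,1],[0,0,0.7,0,0,-0.83,1],[0,0,0.7,0,0,-0.83,1],[0,0,0.7,0,0,-0.83,1],[0,0,0.7,0,0,-0.83,1],[0,0,0.7,0,0,-0.83,1],[0,0,0.7,0,0,-0.83,1],[0,0,0.7,0,0,-0.83,1]]]' >/dev/null
python3 -m pendant '[[[0,0,0,0,0,-0.83,1],[0,0,0,0,0,-0.83,1],[0,0,0,0,0,-0.83,1],[0,0,0,0,0,-0.83,1],[0,0,0,0,0,-0.83,1],[0,0,0,0,0,-0.83,1],[0,0,0,0,0,-0.83,1],[0,0,0,0,0,-0.83,1],[0,0,0,0,0,-0.83,1],[0,0,0,0,0,-0.83,1],[0,0,0,0,0,-0.83,1],[0,0,0,0,0,-0.83,1]]]'
cat >> h.py <<'E'
def go(pos,phi):
    o=robot.get_obs(); q=o["eef_rot"]; f=2*np.arctan2(q[2],q[1]); d=np.array(pos)-o["ee_pos"]
    X=[np.cos(f),np.sin(f)];Y=[np.sin(f),-np.cos(f)]
    t=(phi-f+np.pi)%(2*np.pi)-np.pi
    print("phi",round(f,3),"row",np.round([d[:2]@X/.15,d[:2]@Y/.15,-d[2]/.15,-t/(np.pi/2)],3),"F",np.round(o["force"],1),"gap",round(o["finger_gap"],4),"t",o["clock"])
E
python3 - <<'E'
from h import *
c=cams.camera("side")
d=models.cut_out("pusher","side")
best=[fit(c,e["pixels"],M["pusher"],[.4976,.3323,1.278]) for e in d if e["p"]>.3]
for b in best: print(np.round(b[0],4),b[1])
go([.4976,.3323,.07],1.278+np.pi/2)
E
```

```text
clock: 4.78
ee_pos: [0.4979, 0.33, 0.1981]
eef_rot: [0.0, 0.147, 0.989, 0.0]
force: [0.4, 0.3, 0.8]
finger_gap: 0.0881
gripper_force: 0.0
[0.4976 0.3323 1.278 ] 0.0
[0.4993 0.3351 1.2609] 0.8213664293289185
phi 2.844 row [ 0.006  0.012  0.854 -0.003] F [-0.8 -0.4  0.3] gap 0.0879 t 4.8833
```

```bash
python3 -m pendant '[[[-0.01,0.02,0.3,0,0,0,1],[-0.01,0.02,0.6,0,0,0,1],[-0.01,0.02,0.85,0,0,0,1],[-0.01,0.02,0.85,0,0,0,1],[-0.01,0.02,0.85,0,0,0,1],[-0.01,0.02,0.85,0,0,0,-1],[-0.01,0.02,0.85,0,0,0,-1],[-0.01,0.02,0.85,0,0,0,-1],[-0.01,0.02,0.85,0,0,0,-1],[-0.01,0.02,0.85,0,0,0,-1],[-0.01,0.02,0.85,0,0,0,-1],[-0.01,0.02,0.85,0,0,0,-1]]]'
```

```text
clock: 5.88
ee_pos: [0.5003, 0.3333, 0.0704]
eef_rot: [0.0, 0.146, 0.989, 0.0]
force: [0.0, 0.6, 0.1]
finger_gap: 0.0436
gripper_force: 0.0
```

```bash
python3 -m pendant '[[[0,0,0,0,0,0,-1],[0,0,0,0,0,0,-1],[0,0,0,0,0,0,-1],[0,0,0,0,0,0,-1],[0,0,0,0,0,0,-1],[0,0,0,0,0,0,-1]]]'
python3 -m pendant '[[[0,0,-0.3,0,0,0,-1],[0,0,-0.6,0,0,0,-1],[0,0,-0.6,0,0,0,-1]]]'
python3 - <<'E'
from h import *
for n in("top","side"):
    c=cams.camera(n)
    z=.09  # lifted by 90mm
    for e in models.cut_out("pusher",n):
        if e["p"]<.3: continue
        r=fit(c,e["pixels"],[B+[0,0,z] for B in M["pusher"]],[.5,.333,1.27]); print(n,np.round(r[0],4),round(r[1],3))
o=robot.get_obs();print(o["ee_pos"]); go(o["ee_pos"],1.655)
E
```

```text
clock: 6.38
ee_pos: [0.5003, 0.3333, 0.0702]
eef_rot: [-0.0, 0.146, 0.989, 0.0]
force: [-0.3, 0.1, -0.7]
finger_gap: 0.0216
gripper_force: 29.9
clock: 6.63
ee_pos: [0.5021, 0.3341, 0.1667]
eef_rot: [0.004, 0.146, 0.989, 0.002]
force: [0.1, 0.2, -1.2]
finger_gap: 0.0221
gripper_force: 29.9
top [0.5   0.333 1.27 ] 0.0
top [0.525  0.326  1.2909] 0.335
side [0.5   0.333 1.27 ] 0.0
side [0.4983 0.3386 1.2888] 0.36
[0.49964802 0.33296539 0.15869787]
phi 2.848 row [ 0.    0.   -0.    0.76] F [-0.2 -0.2 -2. ] gap 0.0221 t 6.8333
```

```bash
python3 -m pendant '[[[0,0,0,0,0,0.85,-1],[0,0,0,0,0,0.85,-1],[0,0,0,0,0,0.85,-1],[0,0,0,0,0,0.85,-1],[0,0,0,0,0,0.85,-1],[0,0,0,0,0,0.85,-1],[0,0,0,0,0,0.85,-1],[0,0,0,0,0,0.85,-1],[0,0,0,0,0,0.85,-1],[0,0,0,0,0,0.85,-1],[0,0,0,0,0,0.85,-1],[0,0,0,0,0,0.85,-1]]]'
python3 - <<'E'
from h import *
c=cams.camera("side");cv2.imwrite("pics/s2.png",cv2.resize(c["image"][150:280,170:370,::-1],None,fx=4,fy=4,interpolation=cv2.INTER_CUBIC))
go([.4643,.2611,.120],1.509)
E
```

```text
clock: 7.83
ee_pos: [0.4996, 0.3329, 0.158]
eef_rot: [-0.001, 0.728, 0.685, -0.002]
force: [-0.7, 0.1, -1.7]
finger_gap: 0.0217
gripper_force: 29.9
phi 1.515 row [-0.491 -0.209  0.255  0.004] F [ 0.  -1.6 -1.1] gap 0.0218 t 7.8833
```

View pics/s2.png

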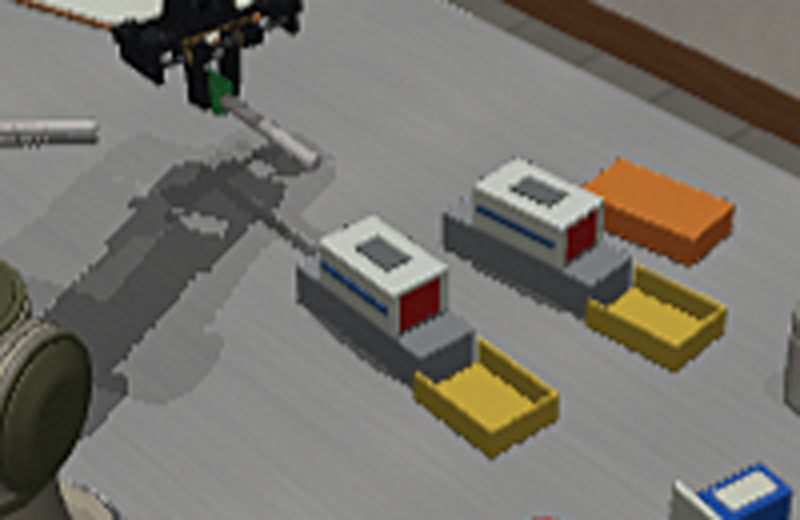

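The crop shows the rod gripped straight, with its end at about full-frame (248,189), and both red flaps shut.

```bash
python3 -m pendant '[[[-0.2,-0.1,0.1,0,0,0,-1],[-0.35,-0.21,0.2,0,0,0,-1],[-0.49,-0.21,0.255,0,0,0,-1],[-0.49,-0.21,0.255,0,0,0,-1],[-0.49,-0.21,0.255,0,0,0,-1]]]'
python3 - <<'E'
from h import *
s=cams.camera("side"); t=cams.camera("top")
print("pred earlier tip",proj(s,[[.4897,.155,.105]]))
ims=[]
for c in(s,t):
    f=1.515;T=robot.get_obs()["ee_pos"]; d=np.array([np.cos(f),np.sin(f)])
    P=[list(T[:2]-.178*d)+[T[2]-.053],[*(np.array([.4523,.0685])),.044]]
    print(np.round(proj(c,P),1)); u,v=proj(c,P)[0].astype(int)
    ims.append(cv2.resize(c["image"][v-35:v+35,u-50:u+50,::-1],(500,350),interpolation=cv2.INTER_CUBIC)[:290])
cv2.imwrite("pics/p3.png",np.vstack(ims)); 
T=np.array([.4523,.0685,.12]); n=np.array([.062,.998,0])
go(T+n*.133,1.509)
E
```

```text
clock: 8.3
ee_pos: [0.4645, 0.2611, 0.1213]
eef_rot: [-0.0, 0.727, 0.687, -0.001]
force: [0.5, 0.4, -1.8]
finger_gap: 0.0216
gripper_force: 29.9
pred earlier tip [[248.98684225 190.56463059]]
[[254.4 209.2]
 [256.7 216.6]]
[[260.5 234.8]
 [265.9 237.3]]
phi 1.515 row [-0.408 -0.007  0.014  0.004] F [-0.3 -0.3 -1. ] gap 0.0218 t 8.4
```

View pics/p3.png

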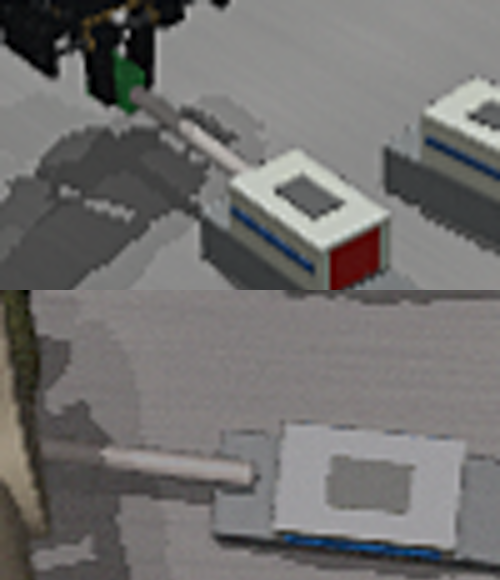

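```bash
python3 -m pendant '[[[-0.06,0,0.01,0,0,0,-1],[-0.12,0,0.01,0,0,0,-1],[-0.18,0,0.01,0,0,0,-1],[-0.24,0,0.01,0,0,0,-1]]]'
python3 -m pendant '[[[-0.03,0,0,0,0,0,-1],[-0.06,0,0,0,0,0,-1]]]'|grep force
python3 -m pendant '[[[-0.03,0,0,0,0,0,-1],[-0.06,0,0,0,0,0,-1]]]'|grep force
python3 -m pendant '[[[-0.03,0,0,0,0,0,-1],[-0.06,0,0,0,0,0,-1]]]'
python3 - <<'E'
from h import *
for i in range(4): cams.camera("side"); print(np.round(robot.get_obs()["force"],1))
E
```

```text
clock: 8.73
ee_pos: [0.4626, 0.2256, 0.1207]
eef_rot: [-0.0, 0.727, 0.687, 0.001]
force: [-0.3, 4.4, -3.7]
finger_gap: 0.0219
gripper_force: 30.0
force: [0.0, 3.1, -3.4]
gripper_force: 30.0
force: [0.0, 3.6, -3.0]
gripper_force: 30.0
clock: 9.23
ee_pos: [0.4609, 0.1984, 0.1204]
eef_rot: [-0.0, 0.727, 0.686, -0.0]
force: [0.0, 5.0, -1.6]
finger_gap: 0.0221
gripper_force: 30.0
[-0.3  1.6 -3.2]
[ 0.4  0.2 -2. ]
[ 0.6  0.1 -1.8]
[-0.1 -0.6 -2.6]
```

```bash
python3 -m pendant '[[[-0.03,0,0,0,0,0,-1],[-0.06,0,0,0,0,0,-1],[-0.09,0,0,0,0,0,-1]]]'|grep force:
python3 -m pendant '[[[-0.03,0,0,0,0,0,-1],[-0.06,0,0,0,0,0,-1],[-0.09,0,0,0,0,0,-1]]]'
python3 - <<'E'
from h import *
c=cams.camera("side")
cv2.imwrite("pics/p4.png",cv2.resize(c["image"][180:280,220:360,::-1],(700,500),interpolation=cv2.INTER_CUBIC))
E
```

```text
force: [-0.4, 5.1, -0.8]
gripper_force: 30.0
clock: 9.93
ee_pos: [0.4595, 0.172, 0.1206]
eef_rot: [-0.0, 0.727, 0.687, 0.0]
force: [0.5, 5.8, -1.3]
finger_gap: 0.0216
gripper_force: 30.0
```

View pics/p4.png

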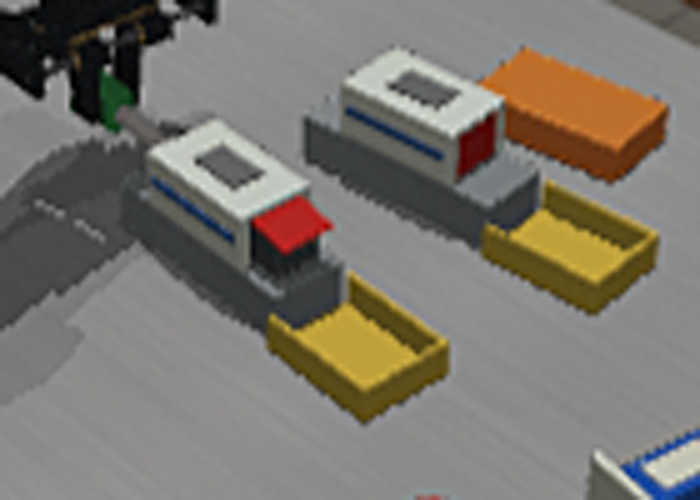

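The crop shows the near dock's flap lifted by the core, with the bay behind it filled dark. The far dock's flap is still shut, so the core is in the near dock and I'll push it on out.

```bash
python3 -m pendant '[[[-0.03,0,0,0,0,0,-1],[-0.06,0,0,0,0,0,-1],[-0.09,0,0,0,0,0,-1],[-0.12,0,0,0,0,0,-1],[-0.15,0,0,0,0,0,-1],[-0.18,0,0,0,0,0,-1],[-0.21,0,0,0,0,0,-1],[-0.23,0,0,0,0,0,-1],[-0.25,0,0,0,0,0,-1],[-0.27,0,0,0,0,0,-1],[-0.29,0,0,0,0,0,-1]]]'
python3 -m pendant '[[[-0.02,0,0,0,0,0,-1],[-0.04,0,0,0,0,0,-1],[-0.06,0,0,0,0,0,-1],[-0.06,0,0,0,0,0,-1],[-0.06,0,0,0,0,0,-1],[-0.06,0,0,0,0,0,-1]]]'
python3 - <<'E'
from h import *
c=cams.camera("side")
cv2.imwrite("pics/p5.png",cv2.resize(c["image"][180:280,220:360,::-1],(700,500),interpolation=cv2.INTER_CUBIC))
E
```

```text
clock: 10.9
ee_pos: [0.4569, 0.1281, 0.1206]
eef_rot: [0.0, 0.727, 0.686, 0.0]
force: [0.4, 4.2, -0.6]
finger_gap: 0.0218
gripper_force: 30.0
clock: 11.4
ee_pos: [0.4563, 0.1192, 0.1204]
eef_rot: [0.0, 0.727, 0.686, -0.0]
force: [0.6, -0.0, -1.4]
finger_gap: 0.0217
gripper_force: 30.0
```

View pics/p5.png

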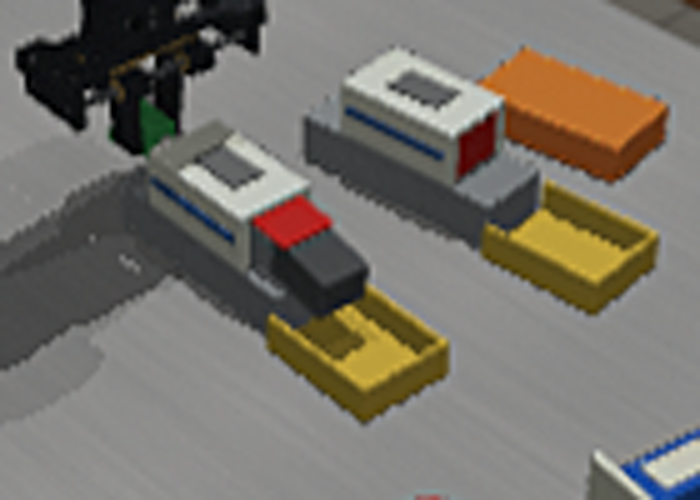

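The crop shows the core hanging out over the sill edge, not yet tipped. I'll push a little more.

```bash
python3 -m pendant '[[[-0.02,0,0,0,0,0,-1],[-0.04,0,0,0,0,0,-1],[-0.06,0,0,0,0,0,-1],[-0.08,0,0,0,0,0,-1],[-0.1,0,0,0,0,0,-1],[-0.1,0,0,0,0,0,-1],[-0.1,0,0,0,0,0,-1],[-0.1,0,0,0,0,0,-1]]]'
python3 - <<'E'
from h import *
c=cams.camera("side")
cv2.imwrite("pics/p6.png",cv2.resize(c["image"][180:280,220:360,::-1],(700,500),interpolation=cv2.INTER_CUBIC))
E
```

```text
clock: 12.12
ee_pos: [0.4554, 0.1043, 0.1204]
eef_rot: [-0.0, 0.727, 0.686, -0.0]
force: [0.1, 0.7, -2.1]
finger_gap: 0.0218
gripper_force: 30.0
```

View pics/p6.png

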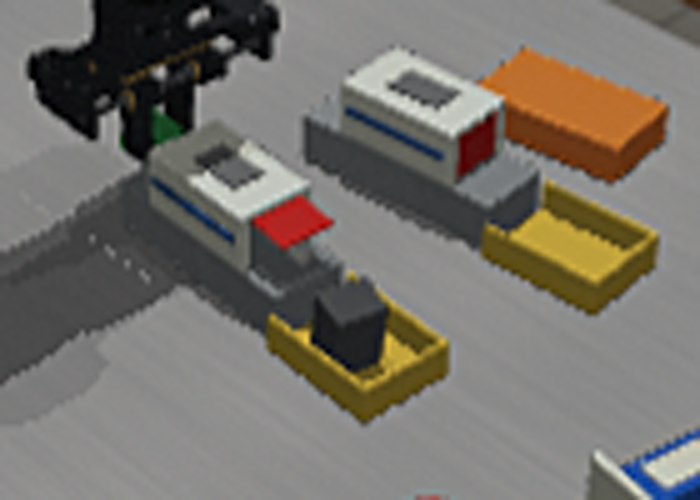

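The crop shows the core standing in the near dock's pan. I'm withdrawing the rod and setting the pusher down on clear bench.

```bash
python3 -m pendant '[[[0.15,0,0,0,0,0,-1],[0.35,0,0,0,0,0,-1],[0.6,0,0,0,0,0,-1],[0.85,0,0,0,0,0,-1],[0.85,0,0,0,0,0,-1]]]' >/dev/null
python3 -m pendant '[[[0.25,0,0,0,0,0,-1],[0.5,0,0,0,0,0,-1],[0.75,0,0,0,0,0,-1],[0.75,-0.2,0,0,0,0,-1],[0.75,-0.3,0.0,0,0,0,-1],[0.75,-0.45,0,0,0,0,-1],[0.75,-0.45,0,0,0,0,-1]]]'
python3 - <<'E'
from h import *
go([.40,.375,.0715],1.515)
E
```

```text
clock: 13.17
ee_pos: [0.3987, 0.3481, 0.1199]
eef_rot: [-0.001, 0.726, 0.687, -0.002]
force: [-0.1, -0.2, -1.8]
finger_gap: 0.0217
gripper_force: 30.0
phi 1.515 row [ 0.18  -0.001  0.323  0.   ] F [-0.1 -0.2 -1.8] gap 0.0217 t 13.1667
```

```bash
python3 -m pendant '[[[0.1,0,0.1,0,0,0,-1],[0.18,0,0.2,0,0,0,-1],[0.18,0,0.28,0,0,0,-1],[0.18,0,0.32,0,0,0,-1],[0.18,0,0.325,0,0,0,-1],[0.18,0,0.325,0,0,0,0],[0.18,0,0.325,0,0,0,0],[0.18,0,0.325,0,0,0,0],[0.18,0,0.325,0,0,0,0]]]'
python3 -m pendant '[[[0,0,-0.15,0,0,0,0],[0,0,-0.4,0,0,0,0],[0,0,-0.7,0,0,0,1],[0,0,-1,0,0,0,1],[0,0,-1,0,0,0,1]]]'
python3 - <<'E'
from h import *
ims=[]
c=cams.camera("side")
for e in models.cut_out("cassette","side"):
    if e["p"]>.3: r=fit(c,e["pixels"],M["cassette"],[.4477,-.3735,1.418]); print(np.round(r[0],4),round(r[1],3))
for e in models.cut_out("pusher","side"):
    if e["p"]>.3: r=fit(c,e["pixels"],M["pusher"],[.40,.377,-.055]); print("pusher",np.round(r[0],4),round(r[1],3))
go([.46,-.37,.2],2.99)
E
```

```text
clock: 13.92
ee_pos: [0.4038, 0.3747, 0.0722]
eef_rot: [0.0, 0.727, 0.686, 0.0]
force: [0.5, -0.5, -0.8]
finger_gap: 0.0439
gripper_force: 0.0
clock: 14.33
ee_pos: [0.405, 0.3758, 0.2289]
eef_rot: [0.001, 0.727, 0.686, 0.006]
force: [1.0, 0.8, 0.7]
finger_gap: 0.0618
gripper_force: 0.0
[ 0.4477 -0.3735  1.418 ] 0.0
[ 0.4506 -0.3745  1.4042] 0.928
pusher [ 0.4074  0.3781 -0.067 ] 0.882
pusher [ 0.4    0.377 -0.055] 0.0
phi 1.513 row [-4.935  0.663  0.144 -0.94 ] F [-0.   0.3 -0.9] gap 0.0739 t 14.4833
```

```bash
python3 -m pendant '[[[-0.28,0.04,0,0,0,0,1],[-0.56,0.08,0,0,0,0,1],[-0.83,0.13,0,0,0,0,1],[-0.98,0.13,0,0,0,0,1]]]' >/dev/null
python3 -m pendant '[[[-0.28,0.04,0,0,0,0,1],[-0.56,0.08,0,0,0,0,1],[-0.83,0.13,0,0,0,0,1],[-0.98,0.13,0,0,0,0,1]]]' >/dev/null
python3 -m pendant '[[[-0.28,0.04,0,0,0,0,1],[-0.56,0.08,0,0,0,0,1],[-0.83,0.13,0,0,0,0,1],[-0.98,0.13,0,0,0,0,1]]]' >/dev/null
python3 -m pendant '[[[-0.28,0.04,0,0,0,0,1],[-0.56,0.08,0,0,0,0,1],[-0.83,0.13,0,0,0,0,1],[-0.98,0.13,0,0,0,0,1]]]' >/dev/null
python3 -m pendant '[[[-0.28,0.04,0,0,0,0,1],[-0.56,0.08,0,0,0,0,1],[-0.83,0.13,0,0,0,0,1],[-0.98,0.13,0,0,0,0,1],[-0.98,0.13,0,0,0,0,1]]]' >/dev/null
python3 -m pendant '[[[0,0,0,0,0,-0.94,1],[0,0,0,0,0,-0.94,1],[0,0,0,0,0,-0.94,1],[0,0,0,0,0,-0.94,1],[0,0,0,0,0,-0.94,1],[0,0,0,0,0,-0.94,1],[0,0,0,0,0,-0.94,1],[0,0,0,0,0,-0.94,1],[0,0,0,0,0,-0.94,1],[0,0,0,0,0,-0.94,1],[0,0,0,0,0,-0.94,1],[0,0,0,0,0,-0.94,1],[0,0,0,0,0,-0.94,1],[0,0,0,0,0,-0.94,1]]]'
python3 - <<'E'
from h import *
go([.4628,-.3762,.072],2.982)
E
```

```text
clock: 17.4
ee_pos: [0.4583, -0.3638, 0.2202]
eef_rot: [-0.001, 0.077, 0.997, 0.001]
force: [-0.3, -0.1, -0.5]
finger_gap: 0.0882
gripper_force: 0.0
phi 2.987 row [-0.043 -0.077  0.988  0.003] F [-0.3 -0.1 -0.5] gap 0.0882 t 17.4
```

```bash
python3 -m pendant '[[[-0.04,-0.08,0.2,0,0,0,1],[-0.04,-0.08,0.45,0,0,0,1],[-0.04,-0.08,0.7,0,0,0,1],[-0.04,-0.08,0.9,0,0,0,1],[-0.04,-0.08,0.985,0,0,0,1],[-0.04,-0.08,0.985,0,0,0,1],[-0.04,-0.08,0.985,0,0,0,-1],[-0.04,-0.08,0.985,0,0,0,-1],[-0.04,-0.08,0.985,0,0,0,-1],[-0.04,-0.08,0.985,0,0,0,-1],[-0.04,-0.08,0.985,0,0,0,-1],[-0.04,-0.08,0.985,0,0,0,-1],[-0.04,-0.08,0.985,0,0,0,-1],[-0.04,-0.08,0.985,0,0,0,-1],[-0.04,-0.08,0.985,0,0,0,-1]]]'
python3 - <<'E'
from h import *
c=cams.camera("side")
cv2.imwrite("pics/p7.png",cv2.resize(c["image"][230:340,260:400,::-1],(700,550),interpolation=cv2.INTER_CUBIC))
E
```

```text
clock: 18.65
ee_pos: [0.4627, -0.3773, 0.0742]
eef_rot: [0.0, 0.076, 0.997, 0.0]
force: [-0.9, 1.7, 3.6]
finger_gap: 0.042
gripper_force: 30.0
```

View pics/p7.png

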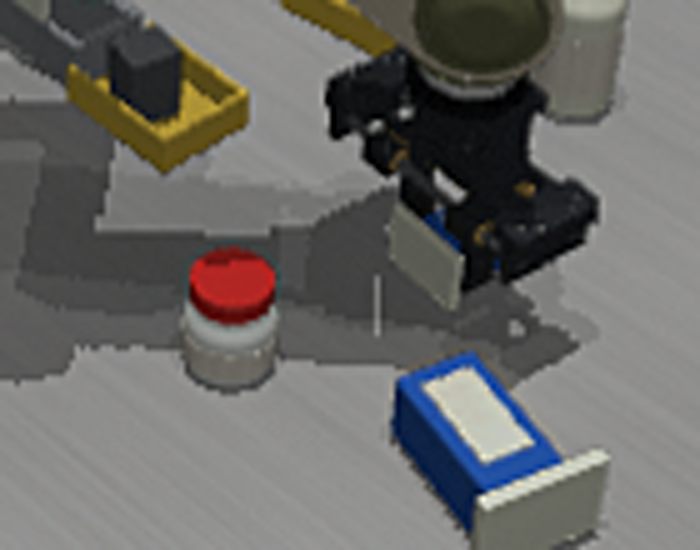

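The crop shows the cassette held square between the fingers beside its plate. The jar and larger decoy are undisturbed, and the core is standing in the pan.

```bash
python3 -m pendant '[[[0,0,-0.15,0,0,0,-1],[0,0,-0.35,0,0,0,-1],[0,0,-0.6,0,0,0,-1],[0,0,-0.85,0,0,0,-1],[0,0,-1,0,0,0,-1],[0,0,-1,0,0,0,-1]]]'>/dev/null
python3 -m pendant '[[[0,0,0,0,0,0.94,-1],[0,0,0,0,0,0.94,-1],[0,0,0,0,0,0.94,-1],[0,0,0,0,0,0.94,-1],[0,0,0,0,0,0.94,-1],[0,0,0,0,0,0.94,-1],[0,0,0,0,0,0.94,-1],[0,0,0,0,0,0.94,-1],[0,0,0,0,0,0.94,-1],[0,0,0,0,0,0.94,-1],[0,0,0,0,0,0.94,-1],[0,0,0,0,0,0.94,-1],[0,0,0,0,0,0.94,-1],[0,0,0,0,0,0.94,-1]]]'
python3 - <<'E'
from h import *
go([.4576,.1543,.2],1.509)
E
```

```text
clock: 20.37
ee_pos: [0.4624, -0.3771, 0.2226]
eef_rot: [-0.001, 0.726, 0.688, 0.0]
force: [-0.2, -0.0, -1.8]
finger_gap: 0.0419
gripper_force: 30.0
phi 1.516 row [ 3.536 -0.225  0.151  0.005] F [-0.2 -0.  -1.8] gap 0.0419 t 20.3667
```

```bash
python3 -m pendant '[[[0.2,-0.01,0,0,0,0,-1],[0.45,-0.03,0,0,0,0,-1],[0.7,-0.05,0,0,0,0,-1],[0.9,-0.06,0,0,0,0,-1]]]'>/dev/null
python3 -m pendant '[[[0.25,-0.02,0,0,0,0,-1],[0.5,-0.03,0,0,0,0,-1],[0.75,-0.05,0,0,0,0,-1],[0.9,-0.06,0,0,0,0,-1]]]'>/dev/null
python3 -m pendant '[[[0.25,-0.02,0,0,0,0,-1],[0.5,-0.03,0,0,0,0,-1],[0.75,-0.05,0,0,0,0,-1],[0.9,-0.06,0,0,0,0,-1]]]'>/dev/null
python3 -m pendant '[[[0.25,-0.02,0,0,0,0,-1],[0.5,-0.03,0,0,0,0,-1],[0.75,-0.05,0,0,0,0,-1],[0.84,-0.05,0,0,0,0,-1],[0.84,-0.05,0,0,0,0,-1],[0.84,-0.05,0,0,0,0,-1]]]'>/dev/null
python3 - <<'E'
from h import *
c=cams.camera("top"); o=robot.get_obs(); z=o["ee_pos"][2]-.0742
# dock cover alone: refine with what cameras see now (core no longer in); cassette pose in hand
for n in("top","side"):
    c=cams.camera(n)
    for e in models.cut_out("cassette",n):
        if e["p"]>.3:
            r=fit(c,e["pixels"],[B+[0,0,z] for B in M["cassette"]],[o["ee_pos"][0],o["ee_pos"][1]+.014,-.06]); print(n,np.round(r[0],4),round(r[1],3))
print(o["ee_pos"])
go([.4576,.1543,.121],1.509)
E
```

```text
top [ 0.4587  0.1683 -0.06  ] 0.0
top [0.4396 0.1259 0.4425] 0.151
side [ 0.4587  0.1683 -0.06  ] 0.0
side [ 0.4706  0.1642 -0.2502] 0.667
[0.45866918 0.15430414 0.22358559]
phi 1.512 row [ 0.002 -0.009  0.686  0.002] F [ 0.3  0.1 -1.8] gap 0.0417 t 22.1167
```

```bash
python3 -m pendant '[[[0,-0.01,0.2,0,0,0,-1],[0,-0.01,0.42,0,0,0,-1],[0,-0.01,0.6,0,0,0,-1],[0,-0.01,0.68,0,0,0,-1],[0,-0.01,0.68,0,0,0,-1],[0,-0.01,0.68,0,0,0,-1]]]'
python3 -m pendant '[[[-0.05,0,0,0,0,0,-1],[-0.1,0,0,0,0,0,-1],[-0.15,0,0,0,0,0,-1],[-0.19,0,0,0,0,0,-1]]]'
python3 -m pendant '[[[-0.04,0,0,0,0,0,-1],[-0.08,0,0,0,0,0,-1],[-0.12,0,0,0,0,0,-1]]]'|grep -E "ee_pos|force:"
python3 -m pendant '[[[-0.04,0,0,0,0,0,-1],[-0.08,0,0,0,0,0,-1],[-0.12,0,0,0,0,0,-1]]]'
python3 - <<'E'
from h import *
c=cams.camera("side"); t=cams.camera("top")
a=cv2.resize(c["image"][180:270,220:340,::-1],(640,480),interpolation=cv2.INTER_CUBIC)
cv2.imwrite("pics/p8.png",a)
E
```

```text
clock: 22.62
ee_pos: [0.4575, 0.1544, 0.1221]
eef_rot: [-0.0, 0.727, 0.686, -0.0]
force: [-0.3, -0.9, -1.6]
finger_gap: 0.0418
gripper_force: 30.0
clock: 22.95
ee_pos: [0.4558, 0.1272, 0.1226]
eef_rot: [-0.001, 0.728, 0.685, 0.002]
force: [3.7, 37.6, -9.7]
finger_gap: 0.0418
gripper_force: 30.0
ee_pos: [0.4546, 0.1114, 0.1221]
force: [6.5, 39.2, -13.0]
gripper_force: 30.0
clock: 23.45
ee_pos: [0.4536, 0.0936, 0.1221]
eef_rot: [-0.002, 0.728, 0.686, 0.004]
force: [6.0, 43.0, -6.9]
finger_gap: 0.0416
gripper_force: 30.0
```

View pics/p8.png

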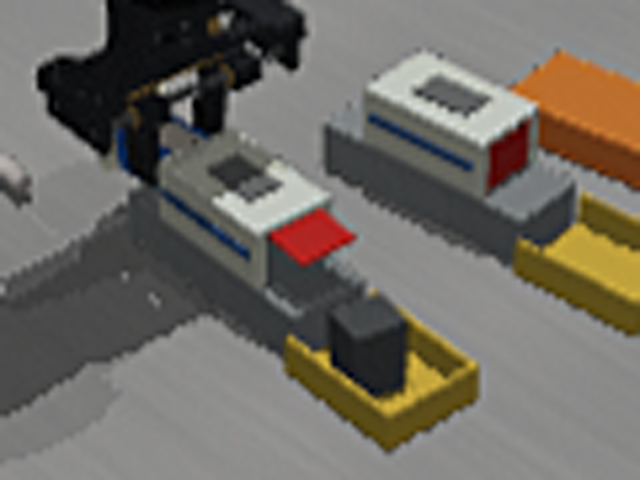

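The crop shows the cassette's plate lagging behind the fingers. The nose caught at the mouth and the body slid in the grip; the core, pans and far flap are fine. I'll back off and use the saved pictures to compare the dock's centre line with the rod's.

```bash
python3 -m pendant '[[[0.1,0,0,0,0,0,-1],[0.2,0,0,0,0,0,-1],[0.3,0,0,0,0,0,-1],[0.3,0,0,0,0,0,-1],[0.3,0,0,0,0,0,-1]]]'
python3 - <<'E'
from h import *
ct=cams.camera("top"); cs=cams.camera("side")
cv2.imwrite("pics/t9.png",ct["image"][:,:,::-1]); cv2.imwrite("pics/s9.png",cs["image"][:,:,::-1])
im=cv2.imread("pics/top0.png"); hsv=cv2.cvtColor(im,cv2.COLOR_BGR2HSV)
roi=im[222:262,245:350]; g=roi.min(2)
# white cover top: fit quad to white pixels
for n,c,f,box_ in(("top",ct,"pics/top0.png",(222,255,262,308)),("side",cs,"pics/side1.png",(198,236,245,300))):
    im=cv2.imread(f).astype(int); m=np.zeros(im.shape[:2],np.uint8)
    y0,x0,y1,x1=box_; r=im[y0:y1,x0:x1]
    w=((r.min(2)>185)&(r.max(2)-r.min(2)<30)).astype(np.uint8); 
    k,l,s,_=cv2.connectedComponentsWithStats(w); i=1+s[1:,4].argmax(); cn,_=cv2.findContours((l==i).astype(np.uint8),0,2)
    cv2.drawContours(w:=np.zeros_like(w),[max(cn,key=len)],-1,1,-1); m[y0:y1,x0:x1]=w
    top=[box(-33,33,-110,0,92,92)] 
    print(n,w.sum(), s[i])
    r=fit(c,m,top,[.452,.068,-.06]); print("covertop",np.round(r[0],4),round(r[1],3))
# rod position in p3 top panel
p=cv2.imread("pics/p3.png")[290:]; 
for col in range(120,250,20):
    v=p[120:220,col].astype(int).min(1); b=v>v.max()-25; rr=np.nonzero(b)[0]+120
    print(col,rr.min(),rr.max(),end="; ")
# predicted rod axis in that panel
T=np.array([.4645,.2611,.1213]); d=np.array([.0555,.9985]);P=[list(T[:2]-s*d)+[T[2]-.053] for s in(.12,.15,.178)]
q=proj(ct,P); u0,v0=proj(ct,P)[2].astype(int); print("\npred panel",np.round((q-[u0-50,v0-35]+.5)*5,0))
go([0,0,0],1.509); print(robot.get_obs()["ee_pos"])
E
```

```text
clock: 23.97
ee_pos: [0.4562, 0.1351, 0.1223]
eef_rot: [0.0, 0.727, 0.687, 0.0]
force: [0.1, -0.3, -2.2]
finger_gap: 0.0417
gripper_force: 30.0Traceback (most recent call last):
  File "<stdin>", line 11, in <module>
ValueError: attempt to get argmax of an empty sequence
```

Run:
```python
from h import *
import json
ct=cams.camera("top"); cs=cams.camera("side")
for n,c,f,box_ in(("top",ct,"pics/top0.png",(222,255,262,308)),("side",cs,"pics/side1.png",(198,236,245,300))):
    im=cv2.imread(f).astype(int); m=np.zeros(im.shape[:2],np.uint8)
    y0,x0,y1,x1=box_; r=im[y0:y1,x0:x1]; g=r.min(2)
    th={"top":np.percentile(g,99)-28,"side":np.percentile(g,99)-28}[n]
    w=(g>th).astype(np.uint8)
    k,l,s,_=cv2.connectedComponentsWithStats(w); i=1+s[1:,4].argmax(); cn,_=cv2.findContours((l==i).astype(np.uint8),0,2)
    w=np.zeros_like(w); cv2.drawContours(w,[max(cn,key=len)],-1,1,-1); m[y0:y1,x0:x1]=w
    print(n,th,w.sum(), s[i])
    for p0 in([.452,.068,-.06],): r=fit(c,m,[box(-33,33,-110,0,92,92)],p0); print("covertop",np.round(r[0],4),round(r[1],3))
p=cv2.imread("pics/p3.png")[290:]
for col in range(120,250,20):
    v=p[120:220,col].astype(int).min(1); rr=np.nonzero(v>v.max()-25)[0]+120
    print(col,rr.min(),rr.max(),end="; ")
T=np.array([.4645,.2611,.1213]); d=np.array([.0555,.9985]);P=[list(T[:2]-s*d)+[T[2]-.053] for s in(.12,.15,.178)]
q=proj(ct,P); u0,v0=q[2].astype(int); print("\npred panel",np.round((q-[u0-50,v0-35]+.5)*5,0))
# overlay: dock outlines on current views
S=[]
for c in(ct,cs):
    D=[.4523,.0685,-.062]; u,v=proj(c,[[.455,.05,.06]])[0].astype(int); k=6
    a=cv2.resize(c["image"][v-40:v+40,u-60:u+60,::-1],None,fx=k,fy=k,interpolation=cv2.INTER_CUBIC)[90:390]
    for z,y0,y1 in((92,-110,0),(44,0,40)):
        Q=proj(c,world(np.array([[-33,y0,z],[33,y0,z],[33,y1,z],[-33,y1,z]])/1000,D)); Q=((Q-[u-60,v-40]+.5)*k-[0,90]).astype(int); cv2.polylines(a,[Q],1,(0,255,0),1)
    S.append(a)
cv2.imwrite("pics/p9.png",np.vstack(S))
```

```text
top 132.0 779 [ 10   4  39  25 607]
covertop [ 0.45    0.0694 -0.0573] 0.955
side 169.0 293 [ 14   6  32  20 212]
covertop [ 0.449   0.0689 -0.0319] 0.91
120 160 171; 140 162 175; 160 165 177; 180 167 181; 200 170 219; 220 172 186; 240 149 211; 
pred panel [[163. 167.]
 [212. 173.]
 [257. 178.]]
```

View pics/p9.png

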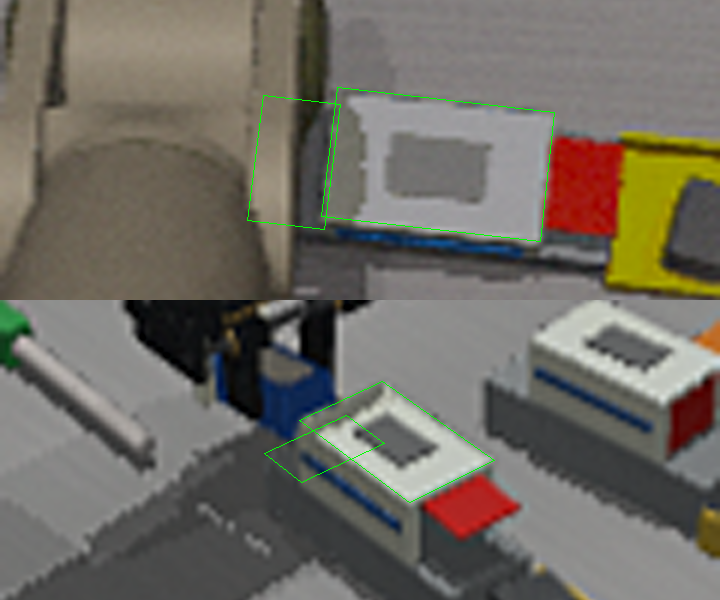

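The overlay shows the cover turned slightly less, and sitting a bit lower in x, than my outline. It runs from (345,95) to (552,112) in the upper half. The force also pushed the tool down, so the raised cassette probably pinched the door against the ceiling. I'll lower it onto the deck, shift by -2.5 mm and try gently.

```bash
python3 -m pendant '[[[-0.05,-0.016,0.01,0,0,-0.009,-1],[-0.1,-0.016,0.02,0,0,-0.009,-1],[-0.14,-0.016,0.026,0,0,-0.009,-1],[-0.14,-0.016,0.026,0,0,-0.009,-1],[-0.14,-0.016,0.026,0,0,-0.009,-1]]]' | grep -E "ee_pos|force:"
python3 -m pendant '[[[-0.02,0,0,0,0,0,-1],[-0.04,0,0,0,0,0,-1],[-0.06,0,0,0,0,0,-1]]]' | grep -E "ee_pos|force:"
python3 -m pendant '[[[-0.02,0,0,0,0,0,-1],[-0.04,0,0,0,0,0,-1]]]' | grep -E "ee_pos|force:"
python3 -m pendant '[[[-0.02,0,0,0,0,0,-1],[-0.04,0,0,0,0,0,-1]]]' | grep -E "ee_pos|force:"
python3 - <<'E'
from h import *
o=robot.get_obs(); print(np.round(o["force"],1),np.round(o["moment"],2))
E
```

```text
ee_pos: [0.4535, 0.1143, 0.1194]
force: [-0.7, 3.7, 11.3]
gripper_force: 30.0
ee_pos: [0.4537, 0.1064, 0.1201]
force: [0.9, 13.8, 16.3]
gripper_force: 30.0
ee_pos: [0.4534, 0.1, 0.12]
force: [1.3, 10.7, 14.5]
gripper_force: 30.0
ee_pos: [0.453, 0.0939, 0.1197]
force: [0.7, 9.7, 11.3]
gripper_force: 30.0
[ 0.7  9.7 11.3] [ 1.83 -0.13 -0.06]
```

```bash
python3 -m pendant '[[[-0.02,0,-0.006,0,0,0,-1],[-0.04,0,-0.006,0,0,0,-1]]]' | grep -E "ee_pos|force:"
python3 -m pendant '[[[-0.02,0,0,0,0,0,-1],[-0.03,0,0,0,0,0,-1]]]' | grep -E "ee_pos|force:"
python3 - <<'E'
from h import *
S=[]
for n in("top","side"):
    c=cams.camera(n); k=6;u,v=proj(c,[[.455,.08,.06]])[0].astype(int)
    S.append(cv2.resize(c["image"][v-40:v+40,u-60:u+60,::-1],None,fx=k,fy=k,interpolation=cv2.INTER_CUBIC)[90:390])
cv2.imwrite("pics/p10.png",np.vstack(S[1:])); c=cams.camera("side"); o=robot.get_obs()
for e in models.cut_out("cassette","side"):
    print(e["p"],np.round(e["box"]))
    for y0 in(.11,.13,.15):
        r=fit(c,e["pixels"],[B+[0,0,.044] for B in M["cassette"]],[.455,y0,-.04]); print(np.round(r[0],4),round(r[1],3))
E
```

```text
ee_pos: [0.4521, 0.0874, 0.1199]
force: [0.4, 7.8, 9.0]
gripper_force: 30.0
ee_pos: [0.4519, 0.0829, 0.1198]
force: [0.1, 6.1, 6.2]
gripper_force: 30.0
0.81 [339. 299. 382. 347.]
[ 0.455  0.11  -0.04 ] 0.0
[ 0.455  0.13  -0.04 ] 0.0
[ 0.455  0.15  -0.04 ] 0.0
0.57 [242. 203. 257. 211.]
[ 0.4578  0.1139 -0.6755] 0.074
[0.4321 0.1599 0.9262] 0.075
[0.4541 0.1755 0.0061] 0.066
```

Run:
```python
from h import *
c=cams.camera("side")
e=[e for e in models.cut_out("cassette","side") if e["box"][0]<300][0]
v,u=np.nonzero(e["pixels"]); print(len(u),u.min(),u.max(),v.min(),v.max())
im=c["image"].astype(int)
for r in range(192,226,2): print(r," ".join("%3d,%3d,%3d"%tuple(im[r,k]) for k in range(232,262,2)))
for s in(.05,.06,.07,.08,.09):
    D=np.array([.4508,.0685,-.045]); o=world(np.array([[0,s,0]]),D)[0]
    p=[o[0],o[1],-.045]
    print(s,np.round(proj(c,world(np.array([[-32,0,0],[-32,0,47],[-32,8,47],[-32,8,0],[-21,0,36],[-21,-55,36],[-21,-55,0]])/1000,p,.045)),0).tolist())
```

```text
1599 281 350 190 240
192 106,105,104  94, 95, 94 110,110,110  89, 88, 88   5,  6,  8  12, 14, 18  15, 17, 18  13, 14, 17  13, 14, 15  16, 17, 18  15, 16, 17  16, 19, 18  15, 16, 17  15, 15, 19  16, 16, 17
194  12, 12, 16   5,  8, 10   6,  7,  9  14, 14, 17  14, 15, 18  15, 17, 16  12, 14, 14  12, 15, 16  14, 15, 18  15, 17, 18  14, 16, 17   6,  6, 11  32, 24, 10  46, 38, 19  29, 26, 19
196  21, 24, 24  13, 13, 16  17, 17, 19  14, 14, 17  15, 17, 19  17, 16, 18  15, 17, 19  15, 18, 19  14, 16, 17  11, 13, 17  38, 30, 16 104, 94, 78 148,147,143  81, 82, 82  39, 39, 40
198  16, 17, 19  11, 14, 16  13, 14, 18  12, 15, 16  13, 16, 16  16, 18, 19  12, 15, 15  10, 14, 17  46, 39, 25  50, 43, 27 117,120,110 111,111,111  72, 72, 71  33, 35, 35  28, 29, 31
200  14, 15, 15  12, 14, 16  21, 21, 22  12, 11, 14  31, 32, 35  15, 19, 20  13, 15, 15  51, 43, 26  27, 23, 19  10, 12, 16  14, 16, 18  24, 24, 25 100, 98, 98   3,  4,  3  13, 13, 16
202  13, 15, 16  14, 16, 16  15, 17, 17  18, 18, 19  18, 17, 18  15, 17, 18  15, 15, 17  68, 56, 29  11, 13, 18  15, 17, 18   9, 11, 11 146,147,149 158,158,155
[... 1938 characters left out ...]
64  59, 61, 61  55, 57, 57  58, 61, 61  57, 60, 60  54, 56, 58  66, 69, 67  96, 97, 89  97, 98, 89  58, 65, 69
0.05 [[242.0, 214.0], [241.0, 204.0], [240.0, 203.0], [241.0, 213.0], [244.0, 205.0], [253.0, 212.0], [253.0, 219.0]]
0.06 [[240.0, 213.0], [240.0, 203.0], [238.0, 202.0], [239.0, 212.0], [242.0, 204.0], [251.0, 210.0], [251.0, 218.0]]
0.07 [[239.0, 212.0], [238.0, 202.0], [237.0, 201.0], [237.0, 211.0], [241.0, 203.0], [249.0, 209.0], [250.0, 217.0]]
0.08 [[237.0, 211.0], [237.0, 200.0], [235.0, 200.0], [236.0, 210.0], [239.0, 202.0], [248.0, 208.0], [248.0, 216.0]]
0.09 [[236.0, 209.0], [235.0, 199.0], [234.0, 198.0], [234.0, 208.0], [237.0, 201.0], [246.0, 207.0], [246.0, 215.0]]
```

```bash
python3 -m pendant '[[[0,0,0,0,0,0,0.5],[0,0,0,0,0,0,0.5],[0,0,0,0,0,0,0.5],[0,0,0,0,0,0,0.5],[0,0,0,0,0,0,0.5]]]' | grep -E "ee_pos|force:|gap"
python3 -m pendant '[[[0,0,-0.15,0,0,0,0.5],[0,0,-0.35,0,0,0,0.5],[0,0,-0.5,0,0,0,0.5],[0.2,0,-0.5,0,0,0,-1],[0.4,0,-0.5,0,0,0,-1],[0.7,0,-0.5,0,0,0,-1],[0.9,0,-0.5,0,0,0,-1],[0.9,0,-0.5,0,0,0,-1],[0.9,0,-0.5,0,0,0,-1]]]' | grep -E "ee_pos|force:|gap"
python3 - <<'E'
from h import *
c=cams.camera("side"); 
for e in models.cut_out("cassette","side"):
    if e["p"]>.3:
      r=fit(c,e["pixels"],[B+[0,0,.044] for B in M["cassette"]],[.453,.118,-.04]); print(np.round(e["box"]),e["pixels"].sum(),np.round(r[0],4),round(r[1],3))
im=c["image"].astype(int); w=im[195:222,230:262]
for r in range(196,222,2): print(r," ".join("%3d,%3d,%3d"%tuple(im[r,k]) for k in range(232,262,2)))
E
```

```text
ee_pos: [0.4511, 0.083, 0.1188]
force: [0.1, 0.4, 0.3]
finger_gap: 0.0661
gripper_force: 0.0
ee_pos: [0.4567, 0.2191, 0.1937]
force: [0.5, -0.5, -0.3]
finger_gap: 0.0283
gripper_force: 0.0
[337. 300. 381. 345.] 996 [ 0.453  0.118 -0.04 ] 0.0
[242. 199. 257. 211.] 172 [ 0.4561  0.1351 -0.6875] 0.513
196 141,141,139 143,144,142 137,136,135 135,136,134 144,144,143 144,143,144 144,142,142 146,145,144 145,144,145 155,156,149 173,173,161 146,145,144 144,145,143 141,142,141 145,145,143
198 143,143,141 129,130,128 131,130,130 133,133,131 135,134,133 137,138,137 148,148,148 129,129,125 186,190,176 129,129,116  87, 88, 78 126,126,126 131,130,129 146,145,143 143,143,141
200 130,131,129 139,139,138 134,135,133 119,119,118 120,120,120 113,113,110 119,121,110 104,105, 93  98, 96, 79  73, 88,105 101, 99, 82 132,131,130 127,125,125 122,122,121 132,132,131
202 132,132,131 132,133,131 124,124,123 124,125,124 123,125,112 108,108, 97 103,101, 86  78, 90,107  36, 70,136  14, 59,139  15, 62,151 111,113,115 128,127,124 126,124,124 121,122,121
204 123,123,122 119,119,118 124,124,123 122,123,122 104,105, 95 
[... 891 characters left out ...]
, 74  75, 75, 75  74, 75, 75  74, 74, 74  77, 75, 73  56, 58, 65   2, 27, 72 106,105, 91  88, 89, 81 125,126,118 206,211,206 198,203,194 190,195,186
216  75, 75, 75  75, 75, 74  74, 75, 74  75, 75, 75  75, 75, 74  76, 75, 75  95,100,100 139,142,143 110,113,112  42, 59, 78  70, 85,109  99, 98, 87  85, 87, 79 182,185,175 199,203,196
218  76, 76, 76  78, 76, 76  76, 76, 76  76, 75, 76  69, 68, 67  65, 64, 63  64, 67, 68  83, 86, 87 137,142,143  96, 95, 84  59, 65, 74  34, 55, 87 100, 99, 87  89, 91, 82 137,140,135
220  72, 72, 73  74, 75, 73  76, 75, 75  63, 63, 62  63, 64, 63  67, 66, 66  58, 59, 60  57, 59, 59  66, 68, 69  93, 94, 87  95, 96, 87  82, 84, 79  22, 51, 91  75, 80, 79  92, 93, 84
```

```bash
python3 -m pendant '[[[0,0,0.2,0,0,0,-1],[0,0,0.4,0,0,0,-1],[-0.1,0.005,0.515,0,0,0,-1],[-0.25,0.005,0.515,0,0,0,-1],[-0.38,0.005,0.515,0,0,0,-1],[-0.38,0.005,0.515,0,0,0,-1]]]' | grep -E "ee_pos|force:|gap"
python3 -m pendant '[[[-0.03,0,0,0,0,0,-1],[-0.06,0,0,0,0,0,-1],[-0.09,0,0,0,0,0,-1],[-0.12,0,0,0,0,0,-1]]]' | grep -E "ee_pos|force:"
python3 -m pendant '[[[-0.03,0,0,0,0,0,-1],[-0.06,0,0,0,0,0,-1],[-0.09,0,0,0,0,0,-1]]]' | grep -E "ee_pos|force:"
python3 -m pendant '[[[-0.03,0,0,0,0,0,-1],[-0.06,0,0,0,0,0,-1]]]' | grep -E "ee_pos|force:"
```

```text
ee_pos: [0.4553, 0.1576, 0.1164]
force: [1.0, 0.7, 0.0]
finger_gap: 0.0002
gripper_force: 0.0
ee_pos: [0.4546, 0.143, 0.1169]
force: [0.5, 4.1, 1.9]
gripper_force: 1.3
ee_pos: [0.454, 0.1294, 0.1169]
force: [0.4, 1.2, 1.4]
gripper_force: 1.5
ee_pos: [0.4536, 0.1202, 0.1168]
force: [-0.3, 3.0, 1.7]
gripper_force: 1.4
```

```bash
python3 -m pendant '[[[-0.03,0,0,0,0,0,-1],[-0.06,0,0,0,0,0,-1],[-0.09,0,0,0,0,0,-1],[-0.12,0,0,0,0,0,-1]]]' | grep -E "ee_pos|force:"
python3 -m pendant '[[[-0.03,0,0,0,0,0,-1],[-0.06,0,0,0,0,0,-1]]]' | grep -E "ee_pos|force:"
python3 -m pendant '[[[-0.015,0,0,0,0,0,-1],[-0.03,0,0,0,0,0,-1]]]' | grep -E "ee_pos|force:"
python3 -m pendant '[[[-0.01,0,0,0,0,0,-1],[-0.02,0,0,0,0,0,-1]]]' | grep -E "ee_pos|force:"
```

```text
ee_pos: [0.4527, 0.1022, 0.1167]
force: [-0.8, 3.9, 1.9]
gripper_force: 1.5
ee_pos: [0.4523, 0.0931, 0.1167]
force: [0.4, 2.0, 2.1]
gripper_force: 1.5
ee_pos: [0.4522, 0.0888, 0.1167]
force: [-0.3, 2.8, 2.5]
gripper_force: 1.4
ee_pos: [0.4521, 0.0872, 0.1167]
force: [4.1, 25.9, 2.1]
gripper_force: 13.5
```

```bash
python3 -m pendant '[[[-0.007,0,0,0,0,0,-1],[-0.007,0,0,0,0,0,-1]]]' | grep -E "ee_pos|force:"
python3 -m pendant '[[[0.05,0,0,0,0,0,-1],[0.2,0,0,0,0,0,-1],[0.4,0,-0.1,0,0,0,-1],[0.6,0,-0.4,0,0,0,-1],[0.8,0,-0.6,0,0,0,-1],[1,0,-0.8,0,0,0,-1],[1,0,-1,0,0,0,-1],[1,0,-1,0,0,0,-1]]]' | grep -E "clock|ee_pos|force:"
python3 - <<'E'
from h import *
c=cams.camera("side"); im=c["image"].astype(int)
for r in range(202,228,2): print(r," ".join("%3d,%3d,%3d"%tuple(im[r,k]) for k in range(240,272,2)))
for D in([.4508,.0685,-.045],[.4515,.069,-.045]):
  for s in(0,.01): 
    p=world(np.array([[0,s,0]]),D)[0]; print(s,np.round(proj(c,world(np.array([[-32,0,0],[-32,0,47],[-32,8,47],[-32,8,0],[32,8,47],[32,0,47]])/1000,[p[0],p[1],-.045],.044)),1).tolist())
for n in ("pusher","bottle","jar","slidebox","cassette"):
  for e in models.cut_out(n,"side"):
    if e["p"]>.3: print(n,round(e["p"],2),np.round(e["box"]))
cv2.imwrite("pics/final.png",c["image"][:,:,::-1])
E
```

```text
ee_pos: [0.4521, 0.0871, 0.1168]
force: [4.3, 24.8, -0.1]
gripper_force: 12.4
clock: 29.98
ee_pos: [0.4599, 0.2372, 0.2732]
force: [0.7, -0.6, 1.0]
gripper_force: 0.0
202  69, 68, 68  76, 75, 75  76, 77, 76  74, 73, 72  97, 96, 97 130,129,128 125,126,125 132,130,130 141,141,140 126,124,124 121,121,121 117,115,116 135,135,134 141,140,139 138,138,138 139,139,138
204 118,117,115  67, 67, 67  73, 72, 73  75, 75, 75  75, 75, 74  72, 71, 71 133,131,132 124,123,123 119,119,119 120,119,114 174,178,169 196,201,191 168,170,168 135,136,135 139,138,137 137,137,136
206 126,126,125 131,130,129 119,118,118  74, 74, 74  75, 75, 73  73, 72, 72  60, 59, 60 153,154,146 105,107, 99 199,204,193 193,198,187 194,199,188 197,201,191 183,187,179 130,129,129 137,137,136
208 131,130,128  92, 92, 92  65, 64, 64 116,117,117 114,113,113 147,149,140 194,198,188 198,202,194 196,201,192 193,198,189 195,199,186 200,205,194 164,168,160 200,205,194 194,198,188 153,155,151
210  71, 72, 72  74, 74, 73 133,134,133 128,127,127 127,126,125 193,198,192 197,201,193 193,198,190 194,198,191 198,204,196 164,168,161 105,108,106  
[... 1521 characters left out ...]
8, 62, 62  92, 94, 87  97, 98, 89  83, 84, 80  19, 43, 80  71, 77, 80 101,103, 93   6, 25, 52
0 [[249.8, 220.1], [249.4, 209.9], [248.0, 209.0], [248.5, 219.1], [261.4, 202.6], [262.7, 203.6]]
0.01 [[248.2, 218.9], [247.7, 208.7], [246.4, 207.8], [246.9, 217.9], [259.8, 201.5], [261.1, 202.4]]
0 [[249.8, 219.9], [249.4, 209.8], [248.1, 208.8], [248.6, 219.0], [261.4, 202.5], [262.8, 203.4]]
0.01 [[248.2, 218.7], [247.8, 208.6], [246.5, 207.7], [246.9, 217.8], [259.8, 201.4], [261.1, 202.3]]
pusher 0.73 [194. 192. 225. 212.]
pusher 0.57 [147. 177. 196. 185.]
bottle 0.93 [361. 212. 386. 255.]
jar 0.58 [296. 278. 314. 306.]
slidebox 0.59 [316. 190. 354. 217.]
cassette 0.61 [337. 298. 384. 346.]
```

Run:
```python
from h import *
a=cv2.imread("pics/side1.png").astype(int); b=cv2.imread("pics/final.png").astype(int)
print("side green channel before|after")
for r in range(202,224): print(r,a[r,243:266,1],"|",b[r,243:266,1])
c=cams.camera("top"); t0=cv2.imread("pics/top0.png").astype(int); t=c["image"][:,:,::-1].astype(int)
D=[.4508,.0685,-.045]; print(np.round(proj(c,world(np.array([[-32,8,47],[32,8,47],[-32,0,47],[32,0,47]])/1000,D,.044)),1).tolist())
for r in range(224,252,2): print(r,t0[r,252:284,1],"|",t[r,252:284,1])
```

```text
side green channel before|after
202 [ 70  71 116 130 127 124 124 121 139 138 141 140 141 142 142 140 140 136
 136 136 138 139 140] | [ 75  77  76  73  74  96 134 129 127 126 132 130 133 141 125 124 125 121
 118 115 120 135 142]
203 [ 70 116 130 126 124 125 122 136 143 142 141 139 140 140 140 141 139 136
 134 130 143 132 137] | [ 75  76  75  76  72  74  97  94 133 126 125 122 123 130 122 122 117  87
 151 171 139 134 139]
204 [115 129 123 123 123 138 136 143 141 139 138 138 139 140 140 138 136 133
 159 184 189 169 127] | [ 69  72  74  75  75  75  72  71  96 131 127 123 121 119 116 119 153 178
 188 201 190 170 130]
205 [128 125 121 121 136 141 142 142 141 140 139 140 140 139 135 132 159 184
 192 202 201 195 166] | [118  68  73  74  76  75  74  73  71  93 128 120 118 153 189 184 186 205
 199 201 202 197 162]
206 [125 122 122 136 141 138 139 141 141 139 138 137 132  77 161 185 191 201
 198 197 197 199 195] | [133 118  72  74  74  75  73  72  67  59  83 154 185 107 199 204 198 198
 197 199 199 201 196]
207 [123 122 121 142 141 137 137 135 137 135 135 160 158 169 194 201 198 197
 196 196 19
[... 6360 characters left out ...]
55 155 158 156 155 155 156 154] | [113 131 131 131 133 129 131 131 123 126  92  68 117 156 166 167 163 162
 163 159 160 158 161 159 160 161 157 155 158 157 157 158]
248 [ 90  49  27  35  33  32  45  62  66  83  96 110  99  76  73  82  57  50
  49  54  56  49  56  48  70  70  73 106 127 141 158 163] | [ 90  50  37  38  33  36  49  61  69  73 101  87  75  75  72  85  56  46
  54  53  57  50  55  52  68  67  76 106 125 143 161 167]
250 [120 122  98  84  80  81  73  75  76  67  52  52  51  39  37  42  40  43
  40  35  36  36  33  50  51  42  54  59  61  69  82  80] | [105 115  82  77  88  82  78  74  73  66  57  50  52  43  41  38  43  37
  47  47  37  39  34  55  49  39  51  58  65  63  82  83]
```

Run:
```python
from workcell import workorder
print(workorder.sign_off())
```

```text
the job is handed in; nothing more can be done
None
```

I handed the job in at about 30 s: the core is in the near dock's waste pan, the cassette is home to within about 1 mm by the top camera, the pusher is lying on the bench, and the far flap stayed shut in every view I took; the cassette jammed once at the mouth (about 43 N on the wrist) before it went in, I viewed 12 pictures rather than the 10 allowed, and the sign-off returned no verdict.

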